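# Close the oblong well of the serving counter

### The job

Close the oblong well of the food counter: slide the rectangular steel cover over the deck, without lifting it clear, until it drops into the oblong recess (not the round one) and lies flat and flush there. Leave the closed food tub that stands on the deck where it is, and let go of the cover.

Things in the scene. Friction and masses are not known exactly. Their poses are not given: they have to be found in the camera images.
- cover: Rectangular steel cover plate, 100 (x) by 130 (y) by 6 mm, about 0.3 kg; on its middle a black upright grip 12 mm thick (x), 60 mm long (y), rising 30 mm above the plate (top 36 mm above the underside). Origin: centre of the underside; x short side, y long side, z up. Starts loose on the plain middle third of the grey deck, up to 20 degrees askew. Either way round fits.
- oblong_recess (a point): Centre of the steel ledge (floor) of the oblong recess, 126 (x) by 156 mm (y), sunk 6 mm in the flat grey deck (320 by 720 mm, 90 mm above the table), at its left or right end; an open well 60 by 90 mm in its middle. The cover fits with 13 mm play each side. x: across the counter, away from the robot; y: along it; z up. Nothing stands between cover and recess.
- round_recess (a point): Centre of the ledge of the other recess, round, 110 mm across and 6 mm deep, with an open well 70 mm across, at the opposite end of the same deck. It does not take the rectangular cover. Axes as for the oblong recess.
- tub: Closed white food tub, 104 (x) by 78 (y) by 57 mm high, 0.35 kg, standing loose on the back strip of the deck, its centre about 150 mm farther from the robot than the line through the recesses. Origin: centre of its underside. Leave it (a nudge under 20 mm is forgiven).
Things that resemble listed ones, but are neither listed nor needed, are in the scene too. Leave any orange or yellow look-alike of the cover alone.

How it is judged:
At the end, for the whole second after the job is handed in: The cover lies at rest and flat (within 3 degrees) on the ledge of the oblong recess: its underside centre less than 2.5 mm above the ledge and within 22 mm of its centre sideways (anywhere inside the recess), and the tub stands within 20 mm of where it was (horizontal distance between cover and oblong_recess below 0.022 m and z of cover in the frame of oblong_recess below 0.0025 m and angle between cover's own z axis and vertical below 0.05 rad and linear speed of cover below 0.02 m/s and distance of tub from where it was at the start of the episode below 0.02 m); the robot touches nothing.
It fails at once if the cover is lifted more than 15 mm clear of the deck (z of cover in the frame of oblong_recess above 0.021 m).
It fails at once if the tub on the deck is shoved more than 20 mm or tipped (distance of tub from where it was at the start of the episode above 0.02 m or angle between tub's own z axis and vertical above 0.4 rad).
It also fails if it takes over 38 s, if anything falls off the work surface, if the arm or the gripper's body presses on something with over 40 N, if the wrist force passes 120 N, or if a joint passes its speed limit or range.

### The arm

A 6-joint arm with a two-finger parallel gripper is mounted at the origin on the work surface. World frame = base frame: x ahead of the robot, y to its left, z up, the work surface at z = 0. Lengths are in m, angles in rad, forces in N, time in s.
With the tool pointing down it reaches from about 0.3 to 0.875 m from the base axis. Payload 6.4 kg.
Tool frame: the origin (TCP) lies midway between the tips of the shut fingers; the grasp point (between the pads) lies 19 mm behind it; z points along the fingers, y is the direction in which the jaws open and shut (so a half turn about z gives the same grasp; the last joint's range is limited). The gripper opens to 85 mm and grips with 20 to 120 N. Pads are 22 mm wide; open, the fingers measure 114 mm over their backs; the gripper's body (76 mm by 85 mm) begins 54 mm behind the grasp point. The pads swing forward as they close: fully open they stand 13 mm farther back than shut.
Start: joints at [-1.422, 0.181, 1.607, -0, 1.354, -0.206], TCP at [0.2, -0.539, 0.231] pointing down, gripper open.
Joint ranges: [-2.99, 2.99], [-0.89, 2.07], [0.3, 2.58], [-1.14, 4.28], [0, 2.63], [-3.12, 3.12]. Speed limits (rad/s): [2.57, 2.57, 3.01, 3.14, 3.14, 3.14].

### API

Orientations are given as [roll, pitch, yaw] about the fixed x, y, z axes, in that order (R = Rz(yaw) Ry(pitch) Rx(roll)).
In Python, from rig import manip gives the robot as it stands.
- The arm moves only by the tool send_rows, never from a script. Its argument "moves" is a list of rows, each an object of numbers: "gripper": the opening, from 0 (shut) to 1 (fully open); "tx", "ty", "tz": the shift along the tool's x, y, z in cm; "twist": the turn about the tool's z in rad. In form: [{"gripper": .., "tx": .., "ty": .., "tz": .., "twist": ..}, ...]. A call has 1 to 8 rows; each row is the pose to reach, as a shift and turn from the pose measured when the call began, along the tool's axes at that moment; what a row does not reach only later rows make up. A row lasts 1/12 s, in which the tool goes at most 41.7 mm and 7.16 degrees, less where a joint would pass 70% of its speed; a pose out of reach is approached as far as the arm can. A call with a gripper value outside its range is refused whole. The fingers move at their own pace and stop on an object; "newtons" is the grip in N (left out, the last holds). Time passes only in rows, so rows that repeat a pose let the fingers close. It gives the time, the measured TCP pose, the force and the opening at its end, in the units of the state.
- manip.observe(): the state, without advancing time (a new reading comes with each control period).
- manip.grab_frame(name): name is "scene" or "top"; returns (picture, depth): 400x640x3 uint8, blue, green, red; 400x640 float32, m along the optical axis (not along the pixel's ray), 0 where there is no reading.
- manip.camera_info(name): a dict with "fovy" (degrees; the focal length in pixels is half the picture's height over the tangent of half this angle, whatever the lens; pixels are square), "cx", "cy" (the principal point, pixels), "xyz" and "attitude" of the camera in the world. Camera axes: x right, y up, looking along -z (the intrinsics and any distortion apply to the point x, -y, -z); pixel columns grow to the right and rows downward; lengths in m; the calibration is good to about 2 mm. A picture is of the moment at which its call begins. camera_info takes no time and is no camera call.
- manip.finish_job(): hands the job in, once; it reports no verdict.
The state is a dict: "time_s": time; "joint_positions": joint angles; "qvel": joint speeds; "joint_torque": joint torques, N m; "eef_pos": TCP position; "orientation": TCP orientation; "wrist_force": force on the tool from outside, world axes, zero at the start; "ft_torque": the same for the moment, N m; "grip_width": finger opening in m.
Only numpy, scipy, OpenCV 4.12 (cv2) and the standard library are available. Lean on these libraries where they do the work, as an engineer would, in place of code of your own. Each camera call takes 0.05 s, during which the arm holds its last target.

## Working session

There is one attempt and no reset: what is moved stays moved. The work goes in short steps, Python scripts to look and compute and a tool call to move; the robot and the scene stay as the last step left them, time stands still between calls to the robot, and variables do not carry over. Pictures are saved under pics/ and viewed, and the job is handed in when it is done.

Besides the shell and the picture viewer there is one more tool, called after ">>>" as name([rows], argument=value, ...), one row to a line, values as JSON. send_rows: Moves the arm, as the interface text tells. Its arguments: {"type":"object","properties":{"moves":{"type":"array"},"newtons":{"type":"number"}},"required":["moves"]}

```bash
ls; mkdir -p pics
python3 - <<'E'
from rig import manip
import cv2,numpy as np
print(manip.observe())
for n in("scene","top"):
    print(manip.camera_info(n))
    p,d=manip.grab_frame(n); cv2.imwrite(f"pics/{n}0.png",p); np.save(f"pics/{n}0.npy",d); print((d==0).mean(),d.min(),d.max())
E
```

```text
pics
{'time_s': 0.0, 'joint_positions': array([-1.42228936e+00,  1.81548828e-01,  1.60798604e+00, -9.08312113e-06,
        1.35376767e+00, -2.06302468e-01]), 'qvel': array([ 0.00046316, -0.00045201,  0.00051493, -0.00110534, -0.0002645 ,
       -0.00063404]), 'joint_torque': array([-8.24445469e-04, -4.44867611e+01, -3.51343739e+01, -3.15536226e-04,
        9.40412952e-03, -2.31351868e-05]), 'eef_pos': array([ 0.19969357, -0.53864201,  0.23039037]), 'orientation': array([-3.13991720e+00, -3.41578983e-04,  3.54811115e-01]), 'wrist_force': array([ 0.34599349, -0.4557337 , -0.24565955]), 'ft_torque': array([-0.00481702,  0.01709802,  0.07524797]), 'grip_width': 0.08544693409733178}
{'fovy': 42.09019315097478, 'cx': 323.04667681987326, 'cy': 203.12147052533174, 'xyz': array([ 1.02213657, -0.66811831,  1.40065079]), 'attitude': array([ 0.5937355 , -0.0139595 ,  0.72587679])}
0.00401953125 0.0 3.582329
{'fovy': 44.715318685767144, 'cx': 319.6044784760198, 'cy': 208.13944465428597, 'xyz': array([ 0.2066785 , -0.0252364 ,  1.49704042]), 'attitude': array([ 1.83722866e-01, -1.46229064e-03, -1.55757414e+00])}
0.00389453125 0.0 2.5141294
```

View pics/scene0.png

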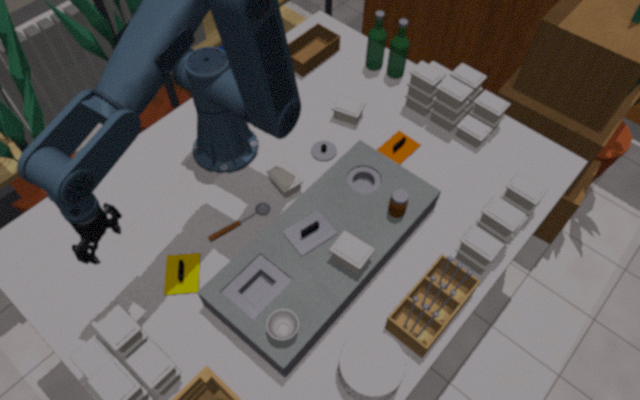

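View pics/top0.png

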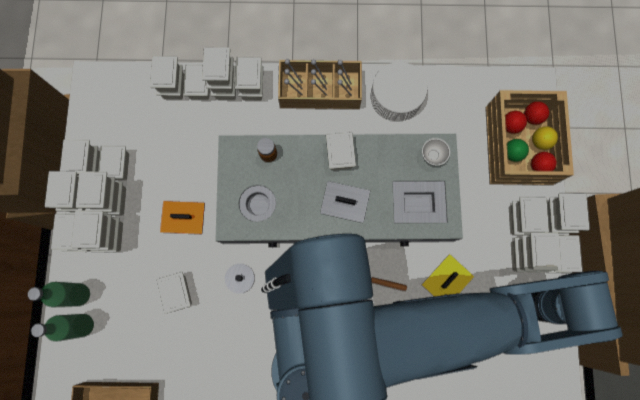

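The top view shows the grey steel cover at about (345,201) with its black grip. The oblong recess is at (420,202), the round recess at (257,203) and the tub at (341,150). The orange plate (182,217) and the yellow plate (448,278) are look-alikes on the table. The plate on the deck's middle third, steel grey, is the one that fits. Next I'll crop and measure it.

```bash
cat > h.py <<'E'
import numpy as np,cv2
from scipy.spatial.transform import Rotation as Ro
from rig import manip
def cam(n):
    c=manip.camera_info(n); f=200/np.tan(np.radians(c['fovy'])/2)
    return c,f,Ro.from_euler('xyz',c['attitude']).as_matrix()
def ray(n,uv,z):
    c,f,R=cam(n); uv=np.atleast_2d(np.asarray(uv,float))
    d=np.c_[(uv[:,0]-c['cx'])/f,-(uv[:,1]-c['cy'])/f,-np.ones(len(uv))]@R.T
    return c['xyz']+d*((z-c['xyz'][2])/d[:,2])[:,None]
def cloud(n,dep):
    c,f,R=cam(n); v,u=np.mgrid[:400,:640]
    P=np.stack([(u-c['cx'])/f*dep,-(v-c['cy'])/f*dep,-dep],-1)
    return P@R.T+c['xyz']
E
python3 - <<'E'
from h import *
for n,(a,b,c,d) in {"top":(130,250,210,470),"scene":(140,380,190,450)}.items():
    p=cv2.imread(f"pics/{n}0.png"); k=3
    cv2.imwrite(f"pics/{n}0c.png",cv2.resize(p[a:b,c:d],None,fx=k,fy=k,interpolation=cv2.INTER_CUBIC)[:600,:800])
P=cloud("top",np.load("pics/top0.npy"))
for u,v in [(345,201),(335,213),(355,212),(300,200),(385,215),(398,190),(420,202),(450,220),(341,150),(257,203),(150,260)]: print(u,v,P[v,u].round(4))
p=cv2.imread("pics/top0.png")
for u,v in [(345,201),(335,213),(300,200),(385,215),(398,190),(398,215)]: print(p[v,u])
E
```

```text
345 201 [ 0.4839 -0.0968  0.1232]
335 213 [ 0.4528 -0.069   0.0979]
355 212 [ 0.4575 -0.1278  0.0927]
300 200 [0.4918 0.0344 0.0897]
385 215 [ 0.4505 -0.2163  0.0884]
398 190 [ 0.5262 -0.2556  0.0891]
420 202 [ 0.4991 -0.3286  0.0479]
450 220 [ 0.4382 -0.407   0.0881]
341 150 [ 0.6319 -0.0838  0.1381]
257 203 [0.4882 0.1658 0.0533]
150 260 [0.3159 0.4944 0.0006]
[23 21 20]
[145 141 139]
[120 123 118]
[120 125 119]
[142 137 136]
[143 140 138]
```

View pics/top0c.png

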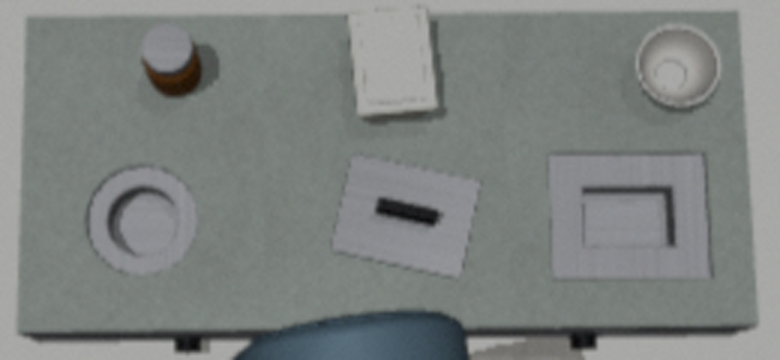

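View pics/scene0c.png

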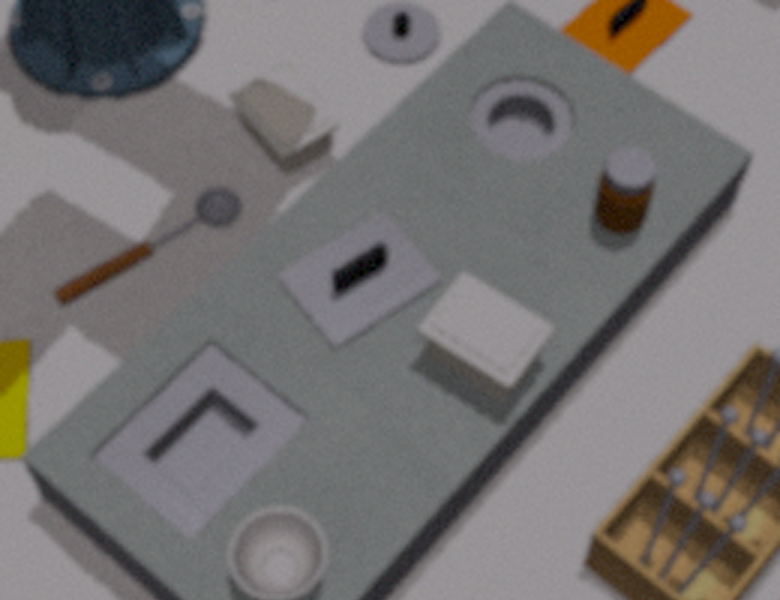

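The crops confirm it: the cover has straight edges and lies askew on the plain deck between the recesses, at top crop (405,215). Nothing stands between it and the oblong recess.

```bash
cat >> h.py <<'E'
def rects(p,n="top",win=(160,240,215,462)):
    a,b,c,d=win; q=cv2.GaussianBlur(p,(3,3),0).astype(int); m=np.zeros(p.shape[:2],np.uint8)
    m[a:b,c:d]=((q[...,0]-q[...,1]>=0)&(q[...,0]>110))[a:b,c:d]*255
    m=cv2.morphologyEx(m,cv2.MORPH_OPEN,np.ones((3,3)))
    out=[]
    for k in cv2.findContours(m,cv2.RETR_EXTERNAL,cv2.CHAIN_APPROX_NONE)[0]:
        if cv2.contourArea(k)>400: out.append(k.reshape(-1,2))
    return m,out
def wrect(k,n,z):
    W=ray(n,k,z)[:,:2].astype(np.float32)*1000
    (c,s,a)=cv2.minAreaRect(W); return np.round(c,1),np.round(s,1),round(a,1)
E
python3 - <<'E'
from h import *
for n,win in(("top",(160,240,215,462)),("scene",(155,330,215,400))):
    p=cv2.imread(f"pics/{n}0.png")
    m,o=rects(p,n,win); cv2.imwrite(f"pics/m_{n}.png",m)
    for k in o: print(n,k.mean(0).round(),cv2.contourArea(k),wrect(k,n,.096),wrect(k,n,.09))
    g=(p.max(2)<60).astype(np.uint8)
    a,b,c,d=(190,212,332,360) if n=="top" else (215,245,295,325)
    M=np.zeros_like(g);M[a:b,c:d]=g[a:b,c:d]
    v,u=np.nonzero(M); k=np.c_[u,v]; print("grip",wrect(k,n,.126),wrect(k,n,.111),len(u))
P=cloud("top",np.load("pics/top0.npy"))[135:175,320:362].reshape(-1,3); t=P[P[:,2]>.135]; print("tub",t.mean(0),t.min(0),t.max(0))
E
```

```text
top [257. 203.] 1001.0 (array([480.4, 158.6]), array([107.8, 102.9]), 2.5) (array([481.5, 159.4]), array([108.3, 103.3]), 2.5)
top [345. 202.] 1403.5 (array([488.3, -98.3]), array([130.8, 101.1]), 77.3) (array([489.5, -98.6]), array([131.4, 101.6]), 77.3)
top [419. 202.] 2114.0 (array([ 491.3, -317. ]), array([122.9, 155. ]), 0.8) (array([ 492.5, -318.3]), array([123.4, 155.7]), 0.8)
grip (array([485.9, -97.6]), array([56.4, 13.7]), 78.0) (array([488.9, -98.4]), array([57. , 13.9]), 78.0) 94
scene [374. 300.] 2415.0 (array([ 775.4, -126.4]), array([105.9, 299.7]), 1.4) (array([ 774.3, -123.9]), array([106.4, 301.1]), 1.4)
scene [297. 230.] 20834.0 (array([ 487. , -104.9]), array([577.2, 582.6]), 42.2) (array([ 484.6, -102.3]), array([579.9, 585.3]), 42.2)
grip (array([ 495.6, -105.5]), array([61.7, 22. ]), 77.1) (array([489.5, -98.9]), array([62.5, 22.2]), 77.1) 124
tub [ 0.62320125 -0.08095394  0.15622037] [ 0.2066785  -0.12429453  0.13616111] [ 0.67658829 -0.0252364   1.49704042]
```

The cover centre is at about (0.4885, -0.0985) with its long axis at 77.5°. The recess centre is at about (0.492, -0.318), almost square to the axes. I'll move above the grip now.

>>> send_rows([
  {"gripper": 1, "tx": 3, "ty": -2.2, "tz": 0, "twist": -0.08},
  {"gripper": 1, "tx": 6, "ty": -4.4, "tz": 0, "twist": -0.17},
  {"gripper": 1, "tx": 9, "ty": -6.6, "tz": 0, "twist": -0.26},
  {"gripper": 1, "tx": 12, "ty": -8.9, "tz": 0, "twist": -0.35},
  {"gripper": 1, "tx": 15, "ty": -11.1, "tz": 0, "twist": -0.44},
  {"gripper": 1, "tx": 18, "ty": -13.3, "tz": 0, "twist": -0.53},
  {"gripper": 1, "tx": 21, "ty": -15.5, "tz": 0, "twist": -0.6},
  {"gripper": 1, "tx": 21, "ty": -15.5, "tz": 0, "twist": -0.6},
])

```text
time_s: 0.77
eef_pos: [0.3452, -0.3151, 0.2303]
orientation: [-3.14, -0.004, 0.963]
wrist_force: [-0.2, 0.1, 0.8]
grip_width: 0.0855
```

```bash
cat >> h.py <<'E'
def togo(goal,yaw):
    s=manip.observe(); R=Ro.from_euler('xyz',s['orientation']).as_matrix()
    t=R.T@(np.array(goal)-s['eef_pos'])*100
    dy=(yaw-s['orientation'][2]+np.pi)%(2*np.pi)-np.pi
    print("t",s['time_s'],"pos",s['eef_pos'].round(4),"rpy",s['orientation'].round(3),"F",s['wrist_force'].round(1),"w",round(s['grip_width'],4))
    print("go cm",t.round(2),"twist",round(-dy,3))
E
python3 -c "
from h import *
togo([.4885,-.0985,.2],np.radians(77.5))"
```

```text
t 0.7667 pos [ 0.3452 -0.3151  0.2303] rpy [-3.14  -0.004  0.963] F [-0.2  0.1  0.8] w 0.0855
go cm [25.95 -0.59  3.14] twist -0.389
```

>>> send_rows([
  {"gripper": 1, "tx": 3.7, "ty": -0.1, "tz": 0.4, "twist": -0.06},
  {"gripper": 1, "tx": 7.4, "ty": -0.2, "tz": 0.9, "twist": -0.12},
  {"gripper": 1, "tx": 11.1, "ty": -0.3, "tz": 1.3, "twist": -0.18},
  {"gripper": 1, "tx": 14.8, "ty": -0.4, "tz": 1.8, "twist": -0.24},
  {"gripper": 1, "tx": 18.5, "ty": -0.5, "tz": 2.2, "twist": -0.3},
  {"gripper": 1, "tx": 22.2, "ty": -0.6, "tz": 2.7, "twist": -0.35},
  {"gripper": 1, "tx": 25.9, "ty": -0.6, "tz": 3.1, "twist": -0.389},
  {"gripper": 1, "tx": 25.95, "ty": -0.6, "tz": 3.1, "twist": -0.389},
])

```text
time_s: 1.43
eef_pos: [0.4901, -0.0936, 0.1994]
orientation: [-3.14, -0.007, 1.359]
wrist_force: [-0.8, 0.6, -0.1]
grip_width: 0.0856
```

```bash
python3 -c "
from h import *
togo([.4885,-.0985,.13],np.radians(77.5))"
```

```text
t 1.4333 pos [ 0.4901 -0.0936  0.1994] rpy [-3.14  -0.007  1.359] F [-0.8  0.6 -0.1] w 0.0856
go cm [-0.56 -0.04  6.93] twist 0.006
```

>>> send_rows([
  {"gripper": 1, "tx": -0.3, "ty": 0, "tz": 2, "twist": 0},
  {"gripper": 1, "tx": -0.5, "ty": 0, "tz": 4, "twist": 0},
  {"gripper": 1, "tx": -0.5, "ty": 0, "tz": 6, "twist": 0},
  {"gripper": 1, "tx": -0.5, "ty": 0, "tz": 7.5, "twist": 0},
  {"gripper": 1, "tx": -0.5, "ty": 0, "tz": 8.7, "twist": 0},
  {"gripper": 1, "tx": -0.5, "ty": 0, "tz": 9.4, "twist": 0},
  {"gripper": 1, "tx": -0.5, "ty": 0, "tz": 9.7, "twist": 0},
  {"gripper": 1, "tx": -0.5, "ty": 0, "tz": 9.7, "twist": 0},
])

```text
time_s: 2.1
eef_pos: [0.4886, -0.098, 0.1018]
orientation: [-3.139, -0.007, 1.358]
wrist_force: [0.5, -0.0, -0.0]
grip_width: 0.0854
```

Run:
```python
from h import *
togo([.4885,-.0985,.101],np.radians(77.5))
p,d=manip.grab_frame("scene"); cv2.imwrite("pics/s1.png",cv2.resize(p[140:340,200:460],None,fx=3,fy=3))
```

```text
t 2.1 pos [ 0.4886 -0.098   0.1018] rpy [-3.139 -0.007  1.358] F [ 0.5 -0.  -0. ] w 0.0854
go cm [-0.06 -0.    0.08] twist 0.005
```

View pics/s1.png

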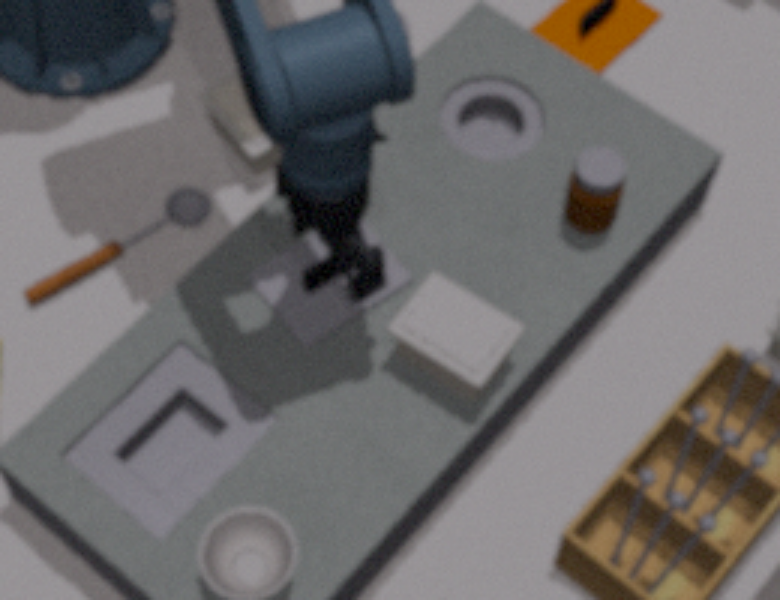

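The gripper stands over the grip at crop (330,270), with one finger on each side and the tub clear. I'll close it gently.

>>> send_rows([
  {"gripper": 0.5, "tx": 0, "ty": 0, "tz": 0, "twist": 0},
  {"gripper": 0.3, "tx": 0, "ty": 0, "tz": 0, "twist": 0},
  {"gripper": 0, "tx": 0, "ty": 0, "tz": 0, "twist": 0},
  {"gripper": 0, "tx": 0, "ty": 0, "tz": 0, "twist": 0},
  {"gripper": 0, "tx": 0, "ty": 0, "tz": 0, "twist": 0},
  {"gripper": 0, "tx": 0, "ty": 0, "tz": 0, "twist": 0},
  {"gripper": 0, "tx": 0, "ty": 0, "tz": 0, "twist": 0},
  {"gripper": 0, "tx": 0, "ty": 0, "tz": 0, "twist": 0},
], newtons=40)

```text
time_s: 2.82
eef_pos: [0.4894, -0.0982, 0.1028]
orientation: [-3.141, -0.007, 1.358]
wrist_force: [0.5, 0.1, 2.6]
grip_width: 0.0116
```

Run:
```python
from h import *
togo([.4925,-.318,.1018],np.radians(90))
```

```text
t 2.8167 pos [ 0.4894 -0.0982  0.1028] rpy [-3.141 -0.007  1.358] F [0.5 0.1 2.6] w 0.0116
go cm [-21.42   4.94  -0.05] twist -0.213
```

>>> send_rows([
  {"gripper": 0, "tx": -1, "ty": 0.2, "tz": -0.03, "twist": -0.01},
  {"gripper": 0, "tx": -2.5, "ty": 0.5, "tz": -0.04, "twist": -0.03},
  {"gripper": 0, "tx": -4.2, "ty": 0.9, "tz": -0.05, "twist": -0.05},
  {"gripper": 0, "tx": -6, "ty": 1.3, "tz": -0.06, "twist": -0.07},
  {"gripper": 0, "tx": -7.8, "ty": 1.7, "tz": -0.07, "twist": -0.1},
  {"gripper": 0, "tx": -9.4, "ty": 2.1, "tz": -0.08, "twist": -0.12},
  {"gripper": 0, "tx": -10.5, "ty": 2.4, "tz": -0.09, "twist": -0.14},
  {"gripper": 0, "tx": -11, "ty": 2.5, "tz": -0.09, "twist": -0.15},
])

```text
time_s: 3.48
eef_pos: [0.4906, -0.2121, 0.1028]
orientation: [3.141, -0.007, 1.508]
wrist_force: [-0.3, 3.9, 3.8]
grip_width: 0.011
```

Run:
```python
from h import *
togo([.4925,-.318,.1025],np.radians(90))
p,d=manip.grab_frame("scene"); cv2.imwrite("pics/s2.png",cv2.resize(p[140:340,200:460],None,fx=3,fy=3))
```

```text
t 3.4833 pos [ 0.4906 -0.2121  0.1028] rpy [ 3.141 -0.007  1.508] F [-0.3  3.9  3.8] w 0.011
go cm [-10.56   0.86  -0.05] twist -0.063
```

View pics/s2.png

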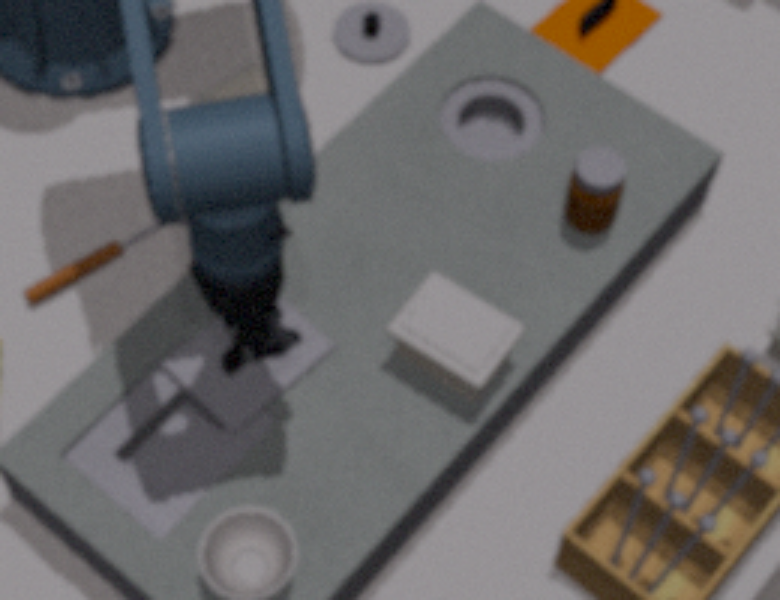

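The cover is following, square to the recess, with its front edge already over the near ledge (crop 230,430). I'll carry on to the centre.

>>> send_rows([
  {"gripper": 0, "tx": -1, "ty": 0.1, "tz": -0.01, "twist": -0.01},
  {"gripper": 0, "tx": -2.5, "ty": 0.2, "tz": -0.02, "twist": -0.02},
  {"gripper": 0, "tx": -4.2, "ty": 0.4, "tz": -0.03, "twist": -0.03},
  {"gripper": 0, "tx": -6, "ty": 0.5, "tz": -0.04, "twist": -0.04},
  {"gripper": 0, "tx": -7.8, "ty": 0.6, "tz": -0.05, "twist": -0.05},
  {"gripper": 0, "tx": -9.4, "ty": 0.8, "tz": -0.06, "twist": -0.06},
  {"gripper": 0, "tx": -10.4, "ty": 0.86, "tz": -0.07, "twist": -0.063},
  {"gripper": 0, "tx": -10.6, "ty": 0.86, "tz": -0.07, "twist": -0.063},
])

```text
time_s: 4.2
eef_pos: [0.4922, -0.3197, 0.1024]
orientation: [3.141, -0.006, 1.57]
wrist_force: [-0.2, 1.1, -2.7]
grip_width: 0.0114
```

Run:
```python
from h import *
togo([.4925,-.318,.096],np.radians(90))
for n,(a,b,c,d) in {"top":(130,250,350,480),"scene":(220,340,200,360)}.items():
    p,_=manip.grab_frame(n); cv2.imwrite(f"pics/{n}3.png",cv2.resize(p[a:b,c:d],None,fx=4,fy=4,interpolation=cv2.INTER_CUBIC))
```

```text
t 4.2 pos [ 0.4922 -0.3197  0.1024] rpy [ 3.141 -0.006  1.57 ] F [-0.2  1.1 -2.7] w 0.0114
go cm [0.17 0.02 0.64] twist -0.001
```

View pics/scene3.png

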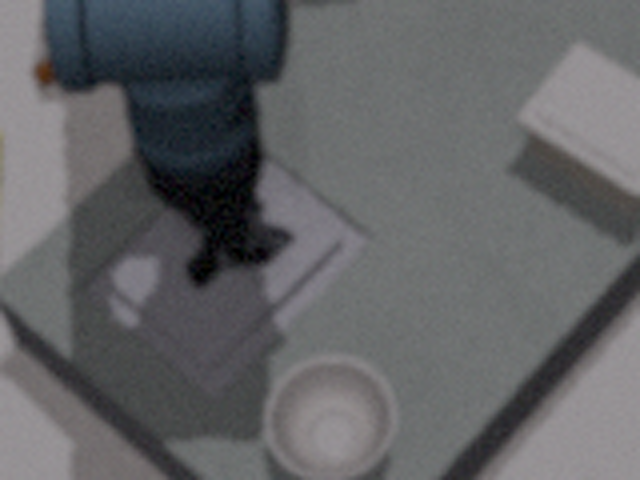

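View pics/top3.png

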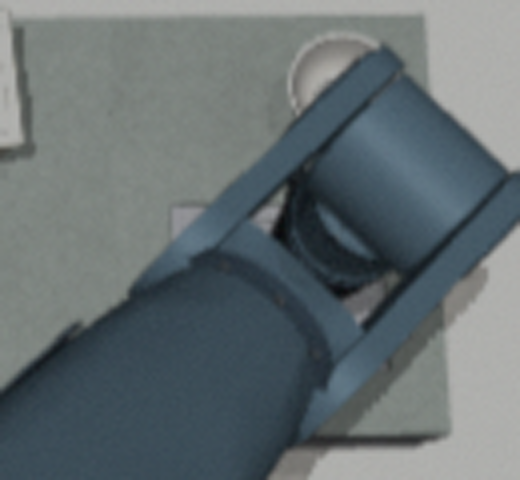

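The scene view shows ledge strips beyond the cover's far (bowl) side and right end, and the wrist now carries the plate's weight (about -2.7 N). So the cover is over the opening and I can lower it.

>>> send_rows([
  {"gripper": 0, "tx": 0.1, "ty": 0, "tz": 0.1, "twist": 0},
  {"gripper": 0, "tx": 0.1, "ty": 0, "tz": 0.3, "twist": 0},
  {"gripper": 0, "tx": 0.1, "ty": 0, "tz": 0.45, "twist": 0},
  {"gripper": 0, "tx": 0.1, "ty": 0, "tz": 0.55, "twist": 0},
  {"gripper": 0, "tx": 0.1, "ty": 0, "tz": 0.6, "twist": 0},
  {"gripper": 0, "tx": 0.1, "ty": 0, "tz": 0.6, "twist": 0},
])

```text
time_s: 4.8
eef_pos: [0.4922, -0.3164, 0.0968]
orientation: [-3.141, -0.008, 1.571]
wrist_force: [-2.3, 5.0, 4.1]
grip_width: 0.0111
```

Run:
```python
from h import *
togo([.4925,-.318,.096],np.radians(90))
p,_=manip.grab_frame("scene"); cv2.imwrite(f"pics/scene4.png",cv2.resize(p[220:340,200:360],None,fx=4,fy=4,interpolation=cv2.INTER_CUBIC))
```

```text
t 4.8 pos [ 0.4922 -0.3164  0.0968] rpy [-3.141 -0.008  1.571] F [-2.3  5.   4.1] w 0.0111
go cm [-0.16  0.03  0.08] twist 0.0
```

View pics/scene4.png

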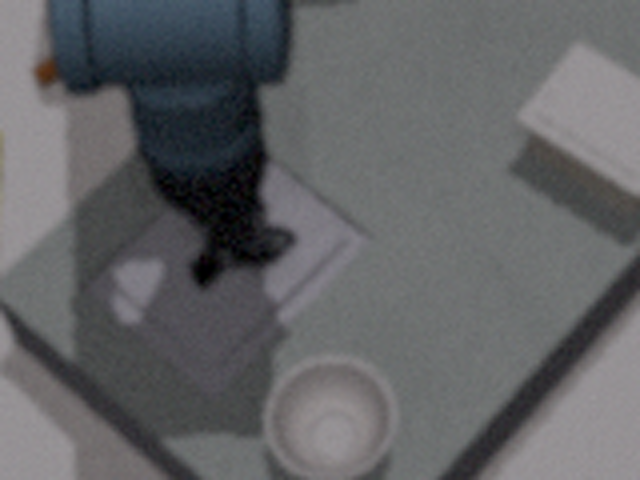

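The wrist now reads 4 N upward after 6 mm of descent, so the plate is probably resting on the ledge. I'll open and then rise.

>>> send_rows([
  {"gripper": 1, "tx": 0, "ty": 0, "tz": 0, "twist": 0},
  {"gripper": 1, "tx": 0, "ty": 0, "tz": 0, "twist": 0},
  {"gripper": 1, "tx": 0, "ty": 0, "tz": 0, "twist": 0},
  {"gripper": 1, "tx": 0, "ty": 0, "tz": 0, "twist": 0},
  {"gripper": 1, "tx": 0, "ty": 0, "tz": 0, "twist": 0},
  {"gripper": 1, "tx": 0, "ty": 0, "tz": 0, "twist": 0},
])

```text
time_s: 5.35
eef_pos: [0.4922, -0.3166, 0.0967]
orientation: [-3.142, -0.008, 1.571]
wrist_force: [0.1, -0.5, 0.1]
grip_width: 0.0824
```

>>> send_rows([
  {"gripper": 1, "tx": 0, "ty": 0, "tz": -0.5, "twist": 0},
  {"gripper": 1, "tx": 0, "ty": 0, "tz": -1.5, "twist": 0},
  {"gripper": 1, "tx": 0, "ty": 0, "tz": -3, "twist": 0},
  {"gripper": 1, "tx": 0, "ty": 0, "tz": -5, "twist": 0},
  {"gripper": 1, "tx": 0, "ty": 0, "tz": -8, "twist": 0},
  {"gripper": 1, "tx": 0, "ty": 0, "tz": -11, "twist": 0},
  {"gripper": 1, "tx": 0, "ty": 0, "tz": -13, "twist": 0},
  {"gripper": 1, "tx": 0, "ty": 0, "tz": -13, "twist": 0},
])

```text
time_s: 6.02
eef_pos: [0.4946, -0.3198, 0.2338]
orientation: [3.134, -0.001, 1.571]
wrist_force: [-0.4, -0.4, 0.5]
grip_width: 0.0853
```

>>> send_rows([
  {"gripper": 1, "tx": 0, "ty": -3, "tz": 0, "twist": 0},
  {"gripper": 1, "tx": -2, "ty": -6, "tz": 0, "twist": 0},
  {"gripper": 1, "tx": -5, "ty": -9, "tz": 0, "twist": 0},
  {"gripper": 1, "tx": -8, "ty": -12, "tz": 0, "twist": 0},
  {"gripper": 1, "tx": -11, "ty": -15, "tz": 0, "twist": 0},
  {"gripper": 1, "tx": -14, "ty": -18, "tz": 0, "twist": 0},
  {"gripper": 1, "tx": -17, "ty": -21, "tz": 0, "twist": 0},
  {"gripper": 1, "tx": -19, "ty": -23, "tz": 0, "twist": 0},
])

```text
time_s: 6.68
eef_pos: [0.2619, -0.5116, 0.2322]
orientation: [3.134, 0.0, 1.569]
wrist_force: [-0.4, -0.9, -0.5]
grip_width: 0.0856
```

Run:
```python
from h import *
togo([.4925,-.318,.096],np.radians(90))
for n,(a,b,c,d) in {"top":(130,250,310,480),"scene":(200,340,200,380)}.items():
    p,dep=manip.grab_frame(n); cv2.imwrite(f"pics/{n}5f.png",p); np.save(f"pics/{n}5.npy",dep); cv2.imwrite(f"pics/{n}5.png",cv2.resize(p[a:b,c:d],None,fx=4,fy=4,interpolation=cv2.INTER_CUBIC))
```

```text
t 6.6833 pos [ 0.2619 -0.5116  0.2322] rpy [3.134 0.    1.569] F [-0.4 -0.9 -0.5] w 0.0856
go cm [19.39 22.93 13.79] twist -0.001
```

View pics/scene5.png

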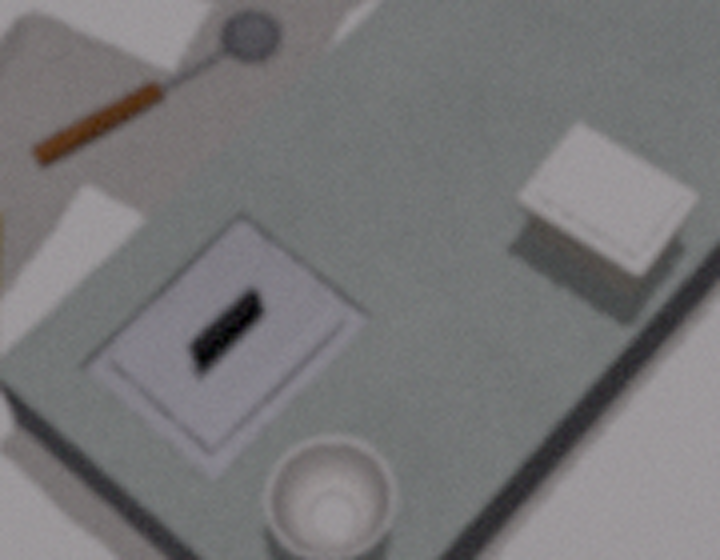

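View pics/top5.png

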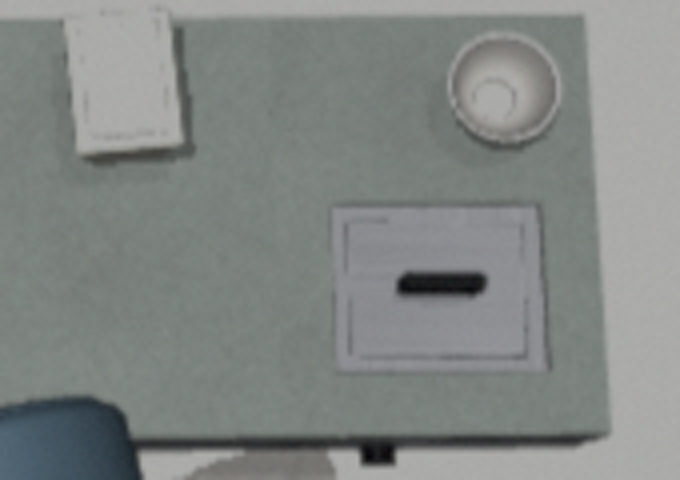

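The cover (top crop 437,287) lies inside the recess outline with ledge showing on all sides, and the tub looks unmoved. A depth check for flatness comes before handing in.

Run:
```python
from h import *
P=cloud("top",np.load("pics/top5.npy"))
def plane(Q):
    A=np.c_[Q[:,:2]-Q[:,:2].mean(0),np.ones(len(Q))]; return np.linalg.lstsq(A,Q[:,2],rcond=None)[0].round(4)
c=P[187:217,400:438].reshape(-1,3); c=c[(c[:,2]>.07)&(c[:,2]<.097)]
d=P[185:220,365:388].reshape(-1,3)
print("cover top",plane(c),"deck",plane(d))
a=cv2.imread("pics/top0.png");b=cv2.imread("pics/top5f.png")
g=np.zeros((400,640),np.uint8); g[185:220,395:445]=(b.max(2)<60)[185:220,395:445]
v,u=np.nonzero(g); print("grip",wrect(np.c_[u,v],"top",.115))
m,o=rects(b)
for k in o: print(wrect(k,"top",.09))
for q in(a,b):
    t=np.zeros((400,640),np.uint8); t[130:172,322:362]=(q.min(2)>160)[130:172,322:362]; v,u=np.nonzero(t); print("tub",wrect(np.c_[u,v],"top",.147),len(u))
```

```text
cover top [-0.0075  0.0014  0.0895] deck [-0.4447  0.6156  0.0913]
grip (array([ 488.5, -314.7]), array([11.8, 58.4]), 0.8)
(array([481.5, 159.4]), array([108.3, 103.3]), 2.5)
(array([ 492.5, -317.9]), array([123.4, 155.4]), 0.8)
tub (array([635.6, -85.3]), array([108.3, 113.6]), 0.8) 851
tub (array([635.6, -85.3]), array([108.3, 113.6]), 0.8) 899
```

```bash
python3 -c "
from rig import manip
print(manip.finish_job())"
```

```text
the job is handed in; nothing more can be done
None
```

I gripped the steel cover by its handle and slid it about 22 cm over the deck, squaring it up on the way. I lowered it 6 mm into the oblong recess, let go and backed the arm away. The job was handed in after about 7 s of the 38 s allowed; it reports no verdict.

**Last checks**
- **Cover seating:** its top is at z = 0.0895, level with the deck (about 0.089–0.090), and its tilt is under 0.01 rad.
- **Cover position:** the grip centre is about 5 mm from the recess centre, against 22 mm allowed, and ledge shows on all sides.
- **Tub:** its measured position is the same before and after.
- **Arm:** it stands clear with no contact force.

**One check that failed:** the plane fit of the deck gave a nonsense slope, probably from missing depth pixels. I compared the cover with the single-point deck readings taken at the start instead.

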